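Lean the cutting board on the tiled wall and block its foot

ROBOT

A 6-joint arm with a two-finger parallel gripper is mounted at the origin on the work surface. World frame = base frame: x ahead of the robot, y to its left, z up, the work surface at z = 0. Lengths are in m, angles in rad, forces in N, time in s.
With the tool pointing down it reaches from about 0.375 to 0.975 m from the base axis. Payload 3.8 kg.
Tool frame: the origin (TCP) lies midway between the tips of the shut fingers; the grasp point (between the pads) lies 19 mm behind it; z points along the fingers, y is the line along which they close (so a half turn about z gives the same grasp; the last joint's range is limited). The gripper opens to 85 mm and grips with 20 to 120 N. Pads are 22 mm wide; open, the fingers measure 114 mm over their backs; the gripper's body (76 mm by 85 mm) begins 54 mm behind the grasp point. The pads swing forward as they close: fully open they stand 13 mm farther back than shut.
Start: joints at [-1.17, 0.264, 1.604, -0, 1.274, -0.037], TCP at [0.286, -0.611, 0.231] pointing down, gripper open.
Joint ranges: [-2.63, 2.63], [-0.94, 2.18], [0.31, 2.57], [-1.31, 4.45], [0, 2.66], [-2.55, 2.55]. Speed limits (rad/s): [2.57, 2.57, 3.14, 3.14, 3.14, 3.14].

INTERFACE

Orientations are given as a rotation vector (axis times angle).
In Python, from workcell import bot, cams gives the robot as it stands.
- The arm moves only by the tool play_rows, never from a script. Its argument "rows" is a list of rows, each a list of 2 entries, a list of its own where there are three numbers: the shift along the tool's x, y, z scaled (see below), then the turn, a rotation vector about the tool's x, y, z scaled (see below). A call has 1 to 20 rows; each row is the pose to reach, as a shift and turn from the pose commanded when the call began, along the tool's axes at that moment; what a row does not reach only later rows make up. The controller multiplies each number of a shift by 250 mm and each number of a turn by 45 degrees. A row lasts 1/12 s, in which the tool goes at most 41.7 mm and 7.16 degrees, less where a joint would pass 70% of its speed; a pose out of reach is approached as far as the arm can. A call with a number of a shift or a turn outside -1 to 1 is refused whole. A call with a gripper value outside its range is refused whole. "claw" is the opening, from -1 (shut) to 1 (fully open), set as the call begins (left out, the last holds). The fingers move at their own pace and stop on an object; "newtons" is the grip in N (left out, the last holds). Time passes only in rows, so rows that repeat a pose let the fingers close. It gives the time, the measured TCP pose, the force, the opening and the grip force at its end, in the units of the state.
- bot.read_state(): the state, without advancing time (a new reading comes with each control period).
- cams.read_camera(name): name is "scene" or "top" or "wrist"; returns a dict with "image" (480x640x3 uint8, red, green, blue), "K" (3x3 intrinsics, pixels), "T" (4x4, takes a point from camera to world coordinates); the wrist camera has in their place "mount" (4x4, takes a point from camera to tool coordinates, whose origin is the TCP and whose axes are the flange's). Camera axes: x right, y down, z forward; pixel columns grow to the right and rows downward; lengths in m; the calibration is good to about 2 mm. A picture is of the moment at which its call begins: read the wrist's pose just before it. There is no depth.
- bot.finish_job(): hands the job in; it is judged then, once.
The state is a dict: "time": time; "q": joint angles; "joint_vel": joint speeds; "joint_torque": joint torques, N m; "tool_pos": TCP position; "tcp_rot": TCP orientation; "wrist_force": force on the tool from outside, world axes, zero at the start; "torque": the same for the moment, N m; "width": opening from 0.0 (shut) to 1.0 (fully open); "grip_force": force on a finger pad.
Only numpy, scipy, OpenCV 4.12 (cv2) and the standard library are available. Lean on these libraries where they do the work, as an engineer would, in place of code of your own. Each camera call takes 0.05 s, during which the arm holds its last target. There are 200 camera calls.

TASK

The cutting board is leaning on the big storage jar: tip it over the other way so that it leans squarely against the low tiled wall, easing it over rather than letting it drop. Then slide the jar up against the middle of the board's foot and on towards the wall, until the board leans back only about 15 degrees from upright; leave it so, with the jar standing right against the foot to block it. Leave the other kitchen things where they are.

Things in the scene. Friction and masses are not known exactly. Their poses are not given: they have to be found in the camera images.
- wall: low half wall fixed on the counter, white tiles with a marble cap: 300 mm long (its x), 50 mm thick (its y), 210 mm high (its z). Origin at the centre of its underside; the face to lean on looks to its -y, 25 mm from the origin. Its position and yaw vary.
- board: wooden cutting board, a slab 150 mm wide (its x, roughly along the wall), 18 mm thick (its y, +y towards the wall), 200 mm tall (its z), about 0.4 kg. Origin at the centre of its 150 x 18 mm bottom end, on which it stands, leaning 25 degrees away from the wall onto the jar's lid rim. Only friction holds its foot, which stays put while the top is moved slowly.
- board_foot (a point): middle of the board's bottom edge on the jar side (9 mm from the board's origin along its -y), 103 to 118 mm from the wall face. The board balances by itself within about 5 degrees of upright; tipped over on the spot it leans on the wall at 25 to 30 degrees, which is too flat.
- board_top (a point): centre of the board's top end, 200 mm from its origin along its z
- jar: big storage jar: closed white stoneware cylinder with a flat wooden lid, 100 mm in diameter, 120 mm high, roughly 0.75 kg, too wide to grasp; origin at the centre of its underside. It slides when pushed low (30 to 40 mm up); the fully open fingers cradle it. Pushed on against the foot of the board leaning on the wall, it slides the foot in and the board rises along the wall.
- small_jar: bystander: small jar like the big one, 64 mm in diameter, 85 mm high, standing past the far end of the half wall; origin at the centre of its underside
- soap_bottle: bystander: amber bottle, 60 mm in diameter, 190 mm high; origin at the centre of its underside
- mug: bystander: mug, 80 mm in diameter, 90 mm high, handle on its +y side; origin at the centre of its underside
- bowl: bystander: terracotta bowl, 140 mm in diameter, 60 mm high; origin at the centre of its underside
- spoon: bystander: wooden spoon lying along its x; origin at the middle of its underside
There are look-alikes about, which are no part of the job. Leave any purple look-alike of the board alone.

How it is judged:
At the end, for the whole second after the job is handed in: Board standing on its bottom end against the wall face, within 8 degrees of square, leaning 9 to 21 degrees from upright; jar upright on the counter against the middle of the foot (its axis under 60 mm from the middle of the jar-side foot edge; touching is 50); both at rest (contact force between board and wall above 0.1 N and z of board_top in the frame of wall below 0.21 m and angle between board's own z axis and vertical between 0.157 and 0.367 rad and angle between the x axis of board and the x axis of wall, either way round below 0.15 rad and y of board in the frame of wall below 0 m and horizontal distance between board_foot and jar below 0.06 m and angle between jar's own z axis and vertical below 0.08 rad and height (world z) of jar below 0.006 m and height (world z) of board below 0.015 m and linear speed of each of board, jar below 0.02 m/s and angular speed of board below 0.1 rad/s).
It fails at once if the board is dropped or flung (turns faster than 2.3 rad/s) (angular speed of board above 2.3 rad/s).
It fails at once if the big jar is knocked over (angle between jar's own z axis and vertical above 0.6 rad).
It fails at once if a bystander is moved by more than 25 mm (distance of any of small_jar, soap_bottle, mug, bowl, spoon from where it was at the start of the episode above 0.025 m).
It also fails if it takes over 59 s, if anything falls off the work surface, if the arm or the gripper's body presses on something with over 40 N, if the wrist force passes 120 N, or if a joint passes its speed limit or range.

## Working session

There is one attempt and no reset: what is moved stays moved. The work goes in short steps, Python scripts to look and compute and a tool call to move; the robot and the scene stay as the last step left them, time stands still between calls to the robot, and variables do not carry over. Pictures are saved under pics/ and viewed, at most 10 in all, crops included, and the job is handed in when it is done.

Besides the shell and the picture viewer there is one more tool, called by a JSON object that holds its "fn" and its "kwargs". play_rows: Moves the arm, as the interface text tells. Its arguments: {"type":"object","properties":{"rows":{"type":"array","items":{"type":"array"}},"claw":{"type":"number"},"newtons":{"type":"number"}},"required":["rows"]}

```bash
mkdir -p pics; python3 - <<'E'
from workcell import bot,cams
import cv2,numpy as np
s=bot.read_state();print(s)
for n in ("scene","top"):
    c=cams.read_camera(n);cv2.imwrite(f"pics/{n}0.png",c["image"][:,:,::-1]);print(n,c["K"].tolist(),np.round(c["T"],4).tolist())
E
```

```text
{'time': 0.0, 'q': array([-1.16990351e+00,  2.64753456e-01,  1.60538620e+00, -8.63326875e-06,
        1.27368304e+00, -3.68981267e-02]), 'joint_vel': array([-0.00152045, -0.00029967,  0.00051658,  0.00115832,  0.00028262,
        0.00031337]), 'joint_torque': array([ 9.24665692e-04, -5.15108299e+01, -3.67315507e+01,  2.88726305e-04,
        1.28388868e-02,  1.63816651e-05]), 'tool_pos': array([ 0.2858706 , -0.61066858,  0.22995522]), 'tcp_rot': array([-3.06448729e+00, -6.81729760e-01,  6.46309663e-04]), 'wrist_force': array([ 0.09084783, -0.63917271,  1.16554316]), 'torque': array([-0.02301807,  0.01335581, -0.05197769]), 'grip_force': 0.0, 'width': 1.0007908263632266}
scene [[619.8250747463975, 0.0, 320.6984416209957], [0.0, 619.8250747463975, 233.60364717851735], [0.0, 0.0, 1.0]] [[0.0753, 0.7302, -0.6791, 1.3967], [0.997, -0.0444, 0.0628, -0.1223], [0.0157, -0.6818, -0.7314, 1.0568], [0.0, 0.0, 0.0, 1.0]]
top [[439.6449212000522, 0.0, 306.46226218824927], [0.0, 439.6449212000522, 244.67784957094102], [0.0, 0.0, 1.0]] [[-0.0102, -0.999, 0.0442, 0.4955], [-0.9998, 0.011, 0.0179, -0.0606], [-0.0184, -0.044, -0.9989, 1.1091], [0.0, 0.0, 0.0, 1.0]]
```

View pics/scene0.png

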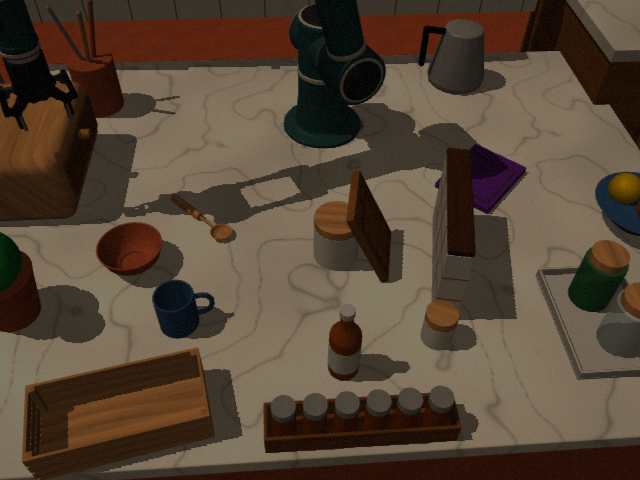

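View pics/top0.png

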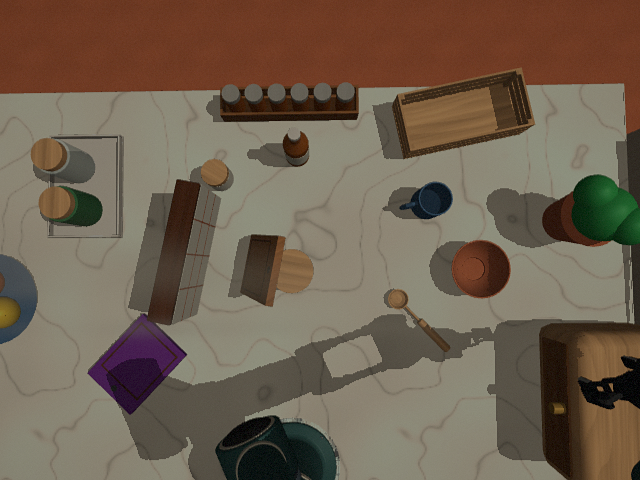

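The scene view shows the board (≈(370,230)) leaning on the jar (335,235), with the wall at (455,225). The top view shows the wall cap from (188,180) to (158,322), the board around (263,270) and the jar lid at (295,271). I'll zoom in for corners.

```bash
python3 - <<'E'
import cv2,numpy as np
a=cv2.imread("pics/top0.png")[165:335,130:330];b=cv2.imread("pics/scene0.png")[140:310,300:500]
z=lambda i:cv2.convertScaleAbs(cv2.resize(i,None,fx=3.5,fy=3.5,interpolation=cv2.INTER_CUBIC)[:, :],alpha=1.5)
cv2.imwrite("pics/ztop.png",z(a));cv2.imwrite("pics/zsc.png",z(b))
E
```

```text
(no output)
```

View pics/ztop.png

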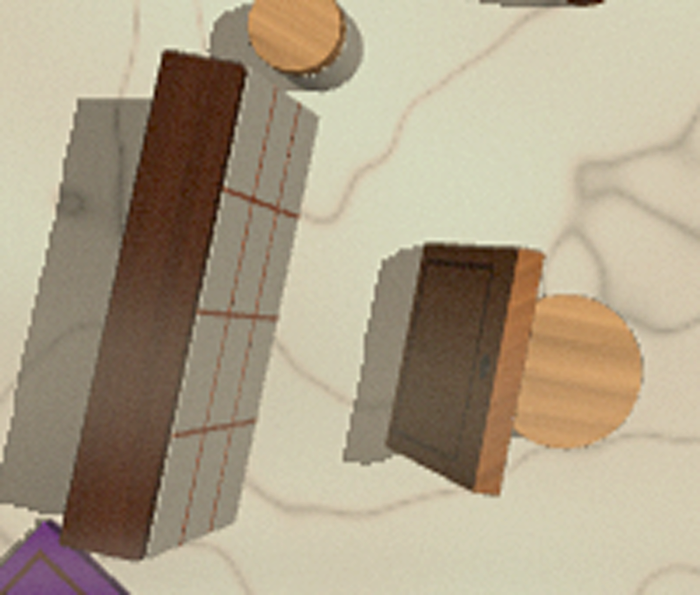

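View pics/zsc.png

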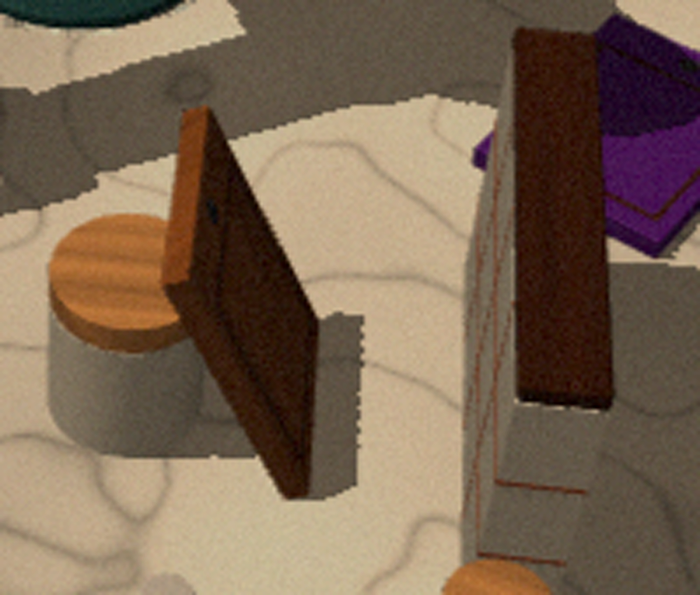

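```bash
cat > h.py <<'E'
import numpy as np
K={'scene':np.array([[619.825,0,320.698],[0,619.825,233.604],[0,0,1]]),'top':np.array([[439.645,0,306.462],[0,439.645,244.678],[0,0,1]])}
T={'scene':np.array([[0.0753,0.7302,-0.6791,1.3967],[0.997,-0.0444,0.0628,-0.1223],[0.0157,-0.6818,-0.7314,1.0568],[0,0,0,1]]),
'top':np.array([[-0.0102,-0.999,0.0442,0.4955],[-0.9998,0.011,0.0179,-0.0606],[-0.0184,-0.044,-0.9989,1.1091],[0,0,0,1]])}
def ray(n,p):
    d=T[n][:3,:3]@np.linalg.solve(K[n],[p[0],p[1],1]);return T[n][:3,3],d/np.linalg.norm(d)
def plane(n,p,z):
    o,d=ray(n,p);return o+d*(z-o[2])/d[2]
def tri(pt,ps):
    A=np.zeros((3,3));b=np.zeros(3);R=[ray('top',pt),ray('scene',ps)]
    for o,d in R:
        M=np.eye(3)-np.outer(d,d);A+=M;b+=M@o
    x=np.linalg.solve(A,b);return x,max(np.linalg.norm((np.eye(3)-np.outer(d,d))@(x-o)) for o,d in R)
E
cat > m.py <<'E'
from h import *
zt=lambda u,v:(u/3.5+130,v/3.5+165)
zs=lambda u,v:(u/3.5+300,v/3.5+140)
P={'wF_hi':((245,63),(520,400)),'wB_hi':((163,52),(611,405)),'wF_lo':((147,558),(515,30)),'wB_lo':((63,545),(598,37)),
'bt_wall_hi':((517,247),(187,288)),'bt_jar_hi':((543,250),(165,280)),'bt_wall_lo':((475,490),(207,107)),'bt_jar_lo':((499,495),(182,113)),
'ft_wall_hi':((425,245),(305,497)),'ft_wall_lo':((387,443),(318,320)),'jar':((564,371),(123,268))}
for k,(a,b) in P.items():
    x,e=tri(zt(*a),zs(*b));print(k,np.round(x,4),round(e,4))
print('ground face',plane('top',zt(318,118),0),plane('top',zt(236,522),0))
print('jar',plane('top',zt(564,371),.12), plane('scene',zs(123,268),.12))
E
python3 m.py
```

```text
wF_hi [0.6677 0.1797 0.2   ] 0.0025
wB_hi [0.6747 0.2277 0.2008] 0.0014
wF_lo [0.3751 0.2375 0.2071] 0.0044
wB_lo [0.3828 0.2879 0.2053] 0.0046
bt_wall_hi [0.5567 0.0182 0.1806] 0.0014
bt_jar_hi [0.5545 0.0039 0.1856] 0.0032
bt_wall_lo [0.4111 0.0451 0.1865] 0.0026
bt_jar_lo [0.4073 0.031  0.1791] 0.0022
ft_wall_hi [0.5706 0.0997 0.0033] 0.0016
ft_wall_lo [0.429  0.1276 0.0111] 0.0028
jar [ 0.4804 -0.0078  0.121 ] 0.0001
ground face [0.66412782 0.17608819 0.        ] [0.37242152 0.23580401 0.        ]
jar [ 0.480424   -0.00783319  0.12      ] [ 0.47947999 -0.00754417  0.12      ]
```

```bash
cat >> h.py <<'E'
from scipy.spatial.transform import Rotation as Ro
yaw=np.radians(-11.2);t=np.array([np.cos(yaw),np.sin(yaw),0]);n=np.array([-np.sin(yaw),np.cos(yaw),0]);Z=np.array([0,0,1.])
WALL=.306
def W(a,b,z): return a*t+b*n+z*Z      # along wall, towards wall, up
def TN(p): return np.round([p@t,p@n,p[2]],4)
def Rz(z,y):
    y=y-z*(y@z);y/=np.linalg.norm(y);return np.column_stack([np.cross(y,z),y,z])
def rows(targets,s):  # targets: (p,R) list
    R0=Ro.from_rotvec(s['tcp_rot']).as_matrix();p0=np.array(s['tool_pos']);out=[]
    for p,R in targets:
        out.append([np.round(R0.T@(p-p0)/.25,3).tolist(),np.round(Ro.from_matrix(R0.T@R).as_rotvec()/np.radians(45),3).tolist()])
    return out
def board_tool(lean,piv_n,piv_t,along,sy,face,piv_z=0,perp=0):
    "lean>0 toward wall; pivot is the jar-side (face=-1) or wall-side (face=1) bottom edge"
    u=np.sin(lean)*n+np.cos(lean)*Z; v=np.cos(lean)*n-np.sin(lean)*Z
    p=W(piv_t,piv_n,piv_z)-face*.009*v+along*u+perp*v
    return p,Rz(-u,sy*v)
E
python3 - <<'E'
from h import *
from workcell import bot
s=bot.read_state();R=Ro.from_rotvec(s['tcp_rot']).as_matrix();print(np.round(R,3))
for nm,px,z in(('bottle',(296,150),.1),('small',(215,173),.085),('mug',(432,200),.09),('bowl',(481,268),.06)): print(nm,plane('top',px,z).round(3))
L=np.radians(25)
for sy in(1,-1):
    hov=board_tool(-L,.1935,.469,.30,sy,-1,perp=.002);g=board_tool(-L,.1935,.469,.168,sy,-1,perp=.002)
    up=(s['tool_pos']+[0,0,.12],R)
    print(sy,rows([up,hov,g],s),hov[0].round(3),np.degrees(Ro.from_matrix(R.T@g[1]).magnitude()))
E
```

```text
[[ 0.906  0.424 -0.001]
 [ 0.424 -0.906  0.002]
 [ 0.    -0.002 -1.   ]]
bottle [ 0.76 -0.02  0.1 ]
small [0.712 0.172 0.085]
mug [ 0.641 -0.335  0.09 ]
bowl [ 0.482 -0.454  0.06 ]
1 [[[0.0, -0.001, -0.48], [0.0, 0.0, 0.0]], [[1.694, -1.835, -0.182], [-0.228, 0.691, -3.13]], [[1.826, -2.014, 0.297], [-0.228, 0.691, -3.13]]] [ 0.475 -0.016  0.277] 144.61423129700424
-1 [[[0.0, -0.001, -0.48], [0.0, 0.0, 0.0]], [[1.694, -1.835, -0.182], [0.534, 0.177, 0.793]], [[1.826, -2.014, 0.297], [0.534, 0.177, 0.793]]] [ 0.475 -0.016  0.277] 43.75493303351612
```

{"fn": "play_rows", "kwargs": {"rows": [[[0.15,-0.15,-0.4],[0,0,0]],[[0.3,-0.3,-0.48],[0,0,0]],[[0.4,-0.4,-0.48],[0,0,0.1]],[[0.5,-0.5,-0.48],[0,0,0.2]],[[0.6,-0.6,-0.48],[0,0,0.3]],[[0.7,-0.7,-0.48],[0,0,0.4]],[[0.8,-0.8,-0.48],[0,0,0.5]],[[0.9,-0.9,-0.48],[0,0,0.6]],[[1,-1,-0.48],[0,0,0.7]],[[1,-1,-0.48],[0,0,0.7]],[[1,-1,-0.48],[0,0,0.7]],[[1,-1,-0.48],[0,0,0.7]]], "claw": 0.4, "newtons": 40}}

```text
time: 1.1
tool_pos: [0.4068, -0.2779, 0.3512]
tcp_rot: [3.136, -0.171, -0.0]
wrist_force: [-0.7, 0.2, 0.3]
width: 0.701
grip_force: 0.0
```

```bash
cat > g.py <<'E'
from h import *
from workcell import bot
s=bot.read_state();L=np.radians(25)
print(s['time'],s['tool_pos'].round(3),s['q'].round(2),s['width'])
hov=board_tool(-L,.1935,.469,.30,-1,-1,perp=.002);g=board_tool(-L,.1935,.469,.168,-1,-1,perp=.002)
print(rows([hov,g],s))
E
python3 g.py
```

```text
1.1 [ 0.407 -0.278  0.351] [-0.65 -0.14  1.81 -0.    1.47  1.03] 0.7009985621908345
[[[0.157, -1.072, 0.298], [0.556, 0.024, 0.108]], [[0.177, -1.294, 0.776], [0.556, 0.024, 0.108]]]
```

{"fn": "play_rows", "kwargs": {"rows": [[[0.03,-0.16,0],[0.1,0,0.02]],[[0.06,-0.32,0],[0.2,0.01,0.04]],[[0.08,-0.48,0.04],[0.3,0.01,0.06]],[[0.1,-0.64,0.08],[0.4,0.02,0.08]],[[0.12,-0.8,0.12],[0.48,0.02,0.1]],[[0.14,-0.92,0.2],[0.556,0.024,0.108]],[[0.157,-1.0,0.25],[0.556,0.024,0.108]],[[0.157,-1.0,0.25],[0.556,0.024,0.108]],[[0.157,-1.0,0.25],[0.556,0.024,0.108]]]}}

```text
time: 1.85
tool_pos: [0.4729, -0.0355, 0.2874]
tcp_rot: [-2.693, 0.268, -0.056]
wrist_force: [0.4, -0.1, 0.3]
width: 0.696
grip_force: 0.0
```

```bash
python3 g.py; python3 - <<'E'
from workcell import cams
import cv2
c=cams.read_camera("scene");cv2.imwrite("pics/s1.png",cv2.convertScaleAbs(c["image"][80:380,200:600,::-1],alpha=1.5))
E
```

```text
1.85 [ 0.473 -0.036  0.287] [-0.44 -0.13  1.98  0.43  1.42  1.24] 0.6961606056766521
[[[-0.007, -0.053, 0.073], [-0.0, 0.002, -0.004]], [[-0.007, -0.053, 0.601], [-0.0, 0.002, -0.004]]]
```

View pics/s1.png

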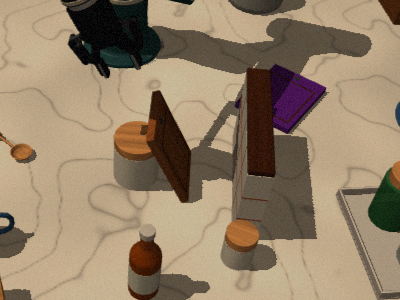

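The gripper hovers above and to the jar side of the board (fingertips ≈(105,75) and (135,62) in the crop), in line with the board's axis. Descending.

{"fn": "play_rows", "kwargs": {"rows": [[[-0.007,-0.053,0.1],[0,0,0]],[[-0.007,-0.053,0.2],[0,0,0]],[[-0.007,-0.053,0.28],[0,0,0]],[[-0.007,-0.053,0.36],[0,0,0]],[[-0.007,-0.053,0.44],[0,0,0]],[[-0.007,-0.053,0.5],[0,0,0]],[[-0.007,-0.053,0.5],[0,0,0]]]}}

```text
time: 2.48
tool_pos: [0.4836, 0.0286, 0.1793]
tcp_rot: [-2.693, 0.269, -0.055]
wrist_force: [-0.2, -0.2, -0.5]
width: 0.699
grip_force: 0.0
```

```bash
python3 g.py; python3 - <<'E'
from workcell import cams
import cv2,numpy as np
a=cams.read_camera("scene")["image"][90:310,280:480,::-1];b=cams.read_camera("wrist")["image"][:,:,::-1]
a=cv2.resize(a,None,fx=2,fy=2);b=cv2.resize(b[20:460],(400,440));cv2.imwrite("pics/s2.png",cv2.convertScaleAbs(np.hstack([a,b[:a.shape[0]]]),alpha=1.5))
E
```

```text
2.4833 [0.484 0.029 0.179] [-0.3  -0.06  2.12  0.47  1.17  1.26] 0.6985457108944003
[[[0.0, -0.0, -0.429], [-0.0, 0.002, -0.005]], [[0.001, -0.0, 0.099], [-0.0, 0.002, -0.005]]]
```

View pics/s2.png

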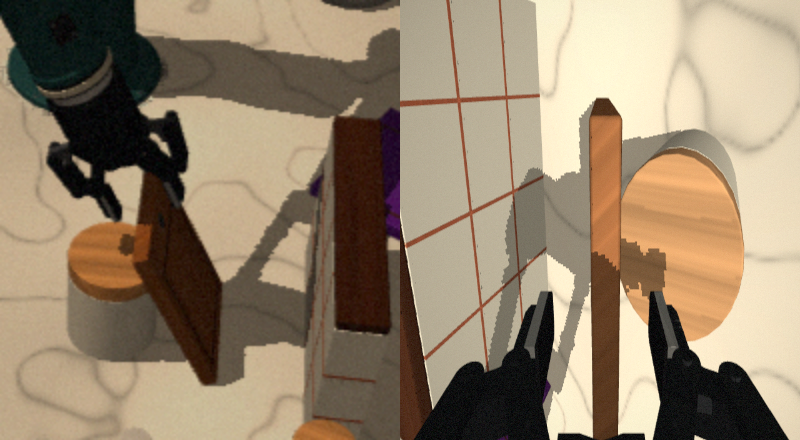

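The wrist view shows the board's top edge (x≈605) centred and parallel between the fingertips (x≈550 and 655), clear of the lid. Descend and grip.

{"fn": "play_rows", "kwargs": {"rows": [[[0,0,0.05],[0,0,0]],[[0,0,0.1],[0,0,0]],[[0,0,0.1],[0,0,0]]]}}

```text
time: 2.83
tool_pos: [0.4869, 0.0388, 0.1586]
tcp_rot: [-2.693, 0.268, -0.06]
wrist_force: [-0.3, 0.3, 0.1]
width: 0.7
grip_force: 0.0
```

{"fn": "play_rows", "kwargs": {"rows": [[[0,0,0],[0,0,0]],[[0,0,0],[0,0,0]],[[0,0,0],[0,0,0]],[[0,0,0],[0,0,0]],[[0,0,0],[0,0,0]],[[0,0,0],[0,0,0]],[[0,0,0],[0,0,0]],[[0,0,0],[0,0,0]]], "claw": -0.8, "newtons": 40}}

```text
time: 3.5
tool_pos: [0.4875, 0.0388, 0.1594]
tcp_rot: [-2.694, 0.267, -0.062]
wrist_force: [-1.1, -4.9, 6.1]
width: 0.202
grip_force: 44.2
```

```bash
cat > arc.py <<'E'
from h import *
from workcell import bot
s=bot.read_state();L=np.radians(25)
R0=Ro.from_rotvec(s['tcp_rot']).as_matrix();u0=-R0[:,2]
print('lean',np.degrees(np.arctan2(u0@n,u0[2])),'tilt t',np.degrees(np.arcsin(u0@t)),'bottom',TN(s['tool_pos']-.168*u0),'yaw y-axis',np.degrees(np.arcsin(R0[:,1]@t)))
T=[]
for i in range(1,19):
    f=i/18;a=L*(-1+f)+np.radians(11)*f
    u=np.sin(a)*n+np.cos(a)*Z;v=np.cos(a)*n-np.sin(a)*Z
    b=W(.470,.2017+f*(.235-.2017),.009*abs(np.sin(a))+.008*min(1,3*f))
    T.append((b+.168*u,Rz(-u,-v)))
r=rows(T,s);print(str(r))
E
python3 arc.py
```

```text
lean -24.99496465930546 tilt t -0.18073686892204635 bottom [0.4712 0.2038 0.0072] yaw y-axis -0.09866903814381937
[[[-0.003, -0.019, 0.008], [-0.044, -0.004, -0.002]], [[-0.003, -0.051, 0.009], [-0.089, -0.004, -0.002]], [[-0.003, -0.082, 0.01], [-0.133, -0.004, -0.002]], [[-0.003, -0.114, 0.013], [-0.178, -0.004, -0.002]], [[-0.003, -0.146, 0.016], [-0.222, -0.004, -0.003]], [[-0.003, -0.177, 0.02], [-0.267, -0.004, -0.003]], [[-0.003, -0.206, 0.029], [-0.311, -0.004, -0.003]], [[-0.003, -0.235, 0.039], [-0.355, -0.004, -0.003]], [[-0.003, -0.264, 0.05], [-0.4, -0.004, -0.003]], [[-0.004, -0.292, 0.062], [-0.444, -0.004, -0.003]], [[-0.004, -0.32, 0.075], [-0.489, -0.004, -0.003]], [[-0.004, -0.348, 0.088], [-0.533, -0.003, -0.003]], [[-0.004, -0.376, 0.102], [-0.578, -0.003, -0.003]], [[-0.004, -0.404, 0.114], [-0.622, -0.003, -0.003]], [[-0.004, -0.432, 0.128], [-0.667, -0.003, -0.003]], [[-0.004, -0.459, 0.142], [-0.711, -0.003, -0.003]], [[-0.004, -0.486, 0.156], [-0.755, -0.003, -0.003]], [[-0.004, -0.512, 0.172], [-0.8, -0.003, -0.003]]]
```

```bash
sed -i 's/\.168\*u/.1715*u/g' arc.py; python3 arc.py
```

```text
lean -24.99496465930546 tilt t -0.18073686892204635 bottom [0.4712 0.2053 0.004 ] yaw y-axis -0.09866903814381937
[[[-0.003, -0.019, -0.006], [-0.044, -0.004, -0.002]], [[-0.003, -0.052, -0.005], [-0.089, -0.004, -0.002]], [[-0.003, -0.084, -0.004], [-0.133, -0.004, -0.002]], [[-0.003, -0.116, -0.001], [-0.178, -0.004, -0.002]], [[-0.003, -0.148, 0.002], [-0.222, -0.004, -0.003]], [[-0.003, -0.18, 0.006], [-0.267, -0.004, -0.003]], [[-0.003, -0.21, 0.015], [-0.311, -0.004, -0.003]], [[-0.003, -0.239, 0.026], [-0.355, -0.004, -0.003]], [[-0.003, -0.268, 0.037], [-0.4, -0.004, -0.003]], [[-0.003, -0.297, 0.049], [-0.444, -0.004, -0.003]], [[-0.004, -0.325, 0.062], [-0.489, -0.004, -0.003]], [[-0.004, -0.354, 0.076], [-0.533, -0.003, -0.003]], [[-0.004, -0.382, 0.089], [-0.578, -0.003, -0.003]], [[-0.004, -0.411, 0.102], [-0.622, -0.003, -0.003]], [[-0.004, -0.439, 0.115], [-0.667, -0.003, -0.003]], [[-0.004, -0.467, 0.13], [-0.711, -0.003, -0.003]], [[-0.004, -0.494, 0.145], [-0.755, -0.003, -0.003]], [[-0.004, -0.521, 0.16], [-0.8, -0.003, -0.003]]]
```

{"fn": "play_rows", "kwargs": {"rows": [[[0,0,-0.025],[0,0,0]],[[0,-0.035,-0.025],[-0.044,0,0]],[[0,-0.06,-0.015],[-0.089,0,0]],[[0,-0.086,-0.008],[-0.133,0,0]],[[0,-0.116,-0.002],[-0.178,0,0]],[[0,-0.148,0.002],[-0.222,0,0]],[[0,-0.18,0.006],[-0.267,0,0]],[[0,-0.21,0.015],[-0.311,0,0]],[[0,-0.239,0.026],[-0.355,0,0]],[[0,-0.268,0.037],[-0.4,0,0]],[[0,-0.297,0.049],[-0.444,0,0]],[[0,-0.325,0.062],[-0.489,0,0]],[[0,-0.354,0.076],[-0.533,0,0]],[[0,-0.382,0.089],[-0.578,0,0]],[[0,-0.411,0.102],[-0.622,0,0]],[[0,-0.439,0.115],[-0.667,0,0]],[[0,-0.467,0.13],[-0.711,0,0]],[[0,-0.494,0.145],[-0.755,0,0]],[[0,-0.521,0.16],[-0.8,0,0]],[[0,-0.521,0.16],[-0.8,0,0]]]}}

```text
time: 5.17
tool_pos: [0.5121, 0.1735, 0.1757]
tcp_rot: [2.935, -0.289, -0.033]
wrist_force: [-0.9, 0.3, -3.2]
width: 0.203
grip_force: 42.7
```

```bash
python3 arc.py|head -1; python3 - <<'E'
from workcell import cams,bot
import cv2,numpy as np
print(bot.read_state()['wrist_force'],bot.read_state()['q'])
a=cams.read_camera("scene")["image"][100:310,310:510,::-1];b=cams.read_camera("top")["image"][165:335,130:330,::-1]
a=cv2.resize(a,(400,420));b=cv2.resize(b,(400,340));b=np.vstack([b,np.zeros((80,400,3),np.uint8)])
cv2.imwrite("pics/s3.png",cv2.convertScaleAbs(np.hstack([a,b]),alpha=1.6))
E
```

```text
lean 11.06168187450779 tilt t 0.2063918182156046 bottom [0.4681 0.2368 0.0074] yaw y-axis -0.006891674224115
[-0.87589523  0.292296   -3.16655385] [ 0.38269395  0.12884825  1.88230668 -0.16835937  1.24426109  2.21265326]
```

View pics/s3.png

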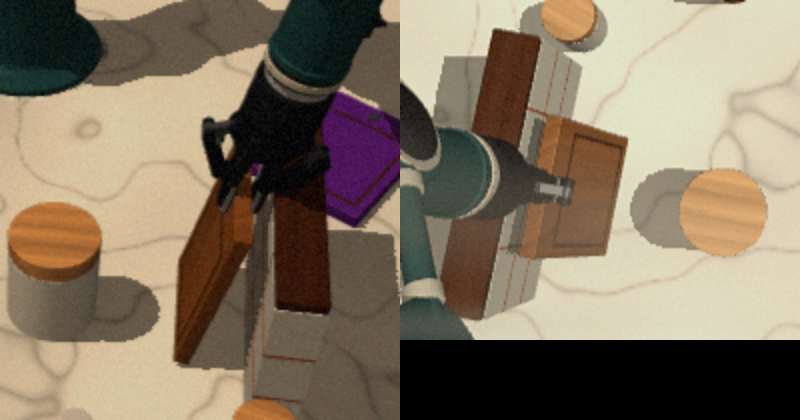

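The board is held upright-ish, leaning about 11° towards the wall and just above the counter, with the jar untouched. Lower it onto its foot.

{"fn": "play_rows", "kwargs": {"rows": [[[0,-0.001,0.008],[0,0,0]],[[0,-0.003,0.015],[0,0,0]],[[0,-0.004,0.021],[0,0,0]],[[0,-0.004,0.021],[0,0,0]],[[0,-0.004,0.021],[0,0,0]]]}}

```text
time: 5.68
tool_pos: [0.5129, 0.1714, 0.1743]
tcp_rot: [2.938, -0.294, -0.028]
wrist_force: [-5.0, -0.4, 8.4]
width: 0.202
grip_force: 48.1
```

{"fn": "play_rows", "kwargs": {"rows": [[[0,0,-0.006],[0,0,0]],[[0,0,-0.01],[0,0,0]],[[0,0,-0.01],[0,0,0]]]}}

```text
time: 5.93
tool_pos: [0.5133, 0.1715, 0.1747]
tcp_rot: [2.937, -0.293, -0.028]
wrist_force: [-2.0, -0.8, 1.5]
width: 0.205
grip_force: 45.3
```

{"fn": "play_rows", "kwargs": {"rows": [[[0,0,0],[0,0,0]],[[0,0,0],[0,0,0]],[[0,0,0],[0,0,0]],[[0,0,0],[0,0,0]]], "claw": -0.52}}

```text
time: 6.27
tool_pos: [0.5133, 0.1705, 0.1752]
tcp_rot: [2.934, -0.292, -0.028]
wrist_force: [-2.6, -4.9, 3.4]
width: 0.242
grip_force: 2.6
```

{"fn": "play_rows", "kwargs": {"rows": [[[0,0,0],[0,0,0]],[[0,0,0],[0,0,0]],[[0,0,0],[0,0,0]],[[0,0,0],[0,0,0]]], "claw": -0.45}}

```text
time: 6.6
tool_pos: [0.5133, 0.1697, 0.1756]
tcp_rot: [2.932, -0.292, -0.028]
wrist_force: [-3.9, -8.1, 5.8]
width: 0.278
grip_force: 3.9
```

```bash
python3 arc.py|head -1; python3 - <<'E'
from workcell import cams,bot
import cv2,numpy as np
s=bot.read_state();print(s['wrist_force'],s['tool_pos'],s['width'])
a=cams.read_camera("scene")["image"][100:310,310:510,::-1];b=cams.read_camera("wrist")["image"][:,:,::-1]
a=cv2.resize(a,(400,420));b=cv2.resize(b,(400,300));b=np.vstack([b,np.zeros((120,400,3),np.uint8)])
cv2.imwrite("pics/s4.png",cv2.convertScaleAbs(np.hstack([a,b]),alpha=1.6))
E
```

```text
lean 11.20849206436645 tilt t 0.020668841878418973 bottom [0.4705 0.2328 0.0073] yaw y-axis -0.18468771072283405
[-3.89164871 -8.09901569  5.78402076] [0.51326749 0.1697185  0.17556814] 0.2784740422146251
```

View pics/s4.png

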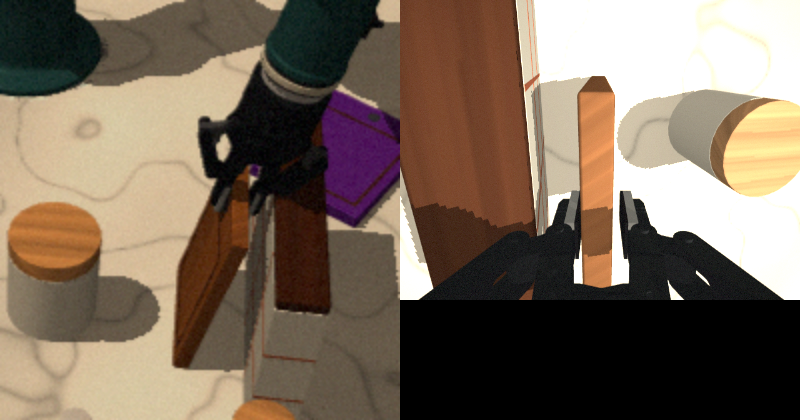

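The board stands on its foot between the slightly open fingers. The wall-side knuckle (≈(545,240) in the wrist view) is touching the wall cap, so raise the hand slightly before letting the board lean further.

{"fn": "play_rows", "kwargs": {"rows": [[[0,0.003,-0.012],[0,0,0]],[[0,0.006,-0.024],[0,0,0]],[[0,0.008,-0.036],[0,0,0]],[[0,0.01,-0.047],[0,0,0]],[[0,0.01,-0.047],[0,0,0]],[[0,0.01,-0.047],[0,0,0]]]}}

```text
time: 7.2
tool_pos: [0.5136, 0.1723, 0.1869]
tcp_rot: [2.937, -0.292, -0.027]
wrist_force: [-0.1, 0.4, -0.2]
width: 0.276
grip_force: 0.1
```

```bash
python3 arc.py|head -1; python3 - <<'E'
from workcell import cams,bot
import cv2,numpy as np
s=bot.read_state();print(s['wrist_force'],s['tool_pos'],s['width'])
a=cams.read_camera("scene")["image"][100:310,310:510,::-1];b=cams.read_camera("wrist")["image"][:,:,::-1]
a=cv2.resize(a,(400,420));b=cv2.resize(b,(400,300));b=np.vstack([b,np.zeros((120,400,3),np.uint8)])
cv2.imwrite("pics/s5.png",cv2.convertScaleAbs(np.hstack([a,b]),alpha=1.6))
E
```

```text
lean 10.92886726877066 tilt t -0.015390256712482727 bottom [0.4704 0.2363 0.0185] yaw y-axis -0.15140544801999797
[-0.1283949   0.36952576 -0.16514314] [0.51362748 0.17228182 0.18685034] 0.2762441043854983
```

View pics/s5.png

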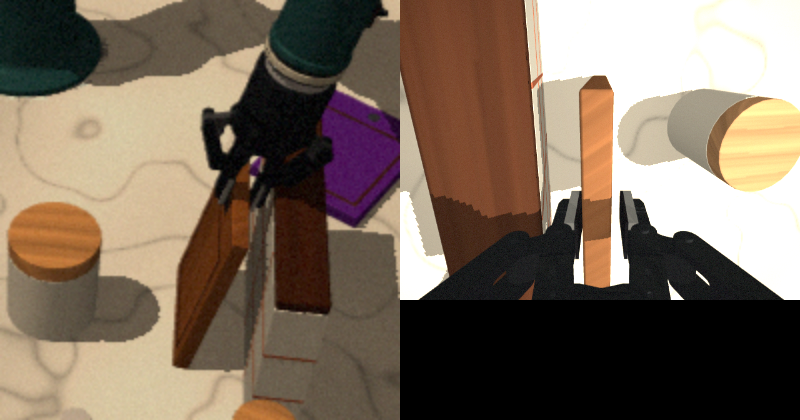

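{"fn": "play_rows", "kwargs": {"rows": [[[0,-0.006,-0.001],[0,0,0]],[[0,-0.012,-0.002],[0,0,0]],[[0,-0.018,-0.004],[0,0,0]],[[0,-0.024,-0.005],[0,0,0]],[[0,-0.024,-0.005],[0,0,0]]]}}

```text
time: 7.72
tool_pos: [0.5145, 0.1783, 0.1864]
tcp_rot: [2.937, -0.292, -0.028]
wrist_force: [-0.6, -0.2, -0.9]
width: 0.275
grip_force: 0.1
```

{"fn": "play_rows", "kwargs": {"rows": [[[0,-0.006,-0.001],[0,0,0]],[[0,-0.012,-0.003],[0,0,0]],[[0,-0.018,-0.005],[0,0,0]],[[0,-0.018,-0.005],[0,0,0]]]}}

```text
time: 8.05
tool_pos: [0.5145, 0.1788, 0.1866]
tcp_rot: [2.928, -0.291, -0.031]
wrist_force: [-0.7, -12.2, 1.8]
width: 0.271
grip_force: 6.1
```

{"fn": "play_rows", "kwargs": {"rows": [[[0,0.012,0.002],[0,0,0]],[[0,0.014,-0.006],[0,0,0]],[[0,0.016,-0.014],[0,0,0]],[[0,0.018,-0.022],[0,0,0]],[[0,0.02,-0.03],[0,0,0]],[[0,0.022,-0.038],[0,0,0]],[[0,0.023,-0.046],[0,0,0]],[[0,0.025,-0.054],[0,0,0]],[[0,0.026,-0.062],[0,0,0]],[[0,0.028,-0.07],[0,0,0]],[[0,0.03,-0.078],[0,0,0]],[[0,0.03,-0.086],[0,0,0]],[[0,0.03,-0.094],[0,0,0]],[[0,0.03,-0.11],[0,0,0]],[[0,0.03,-0.13],[0,0,0]],[[0,0.03,-0.16],[0,0,0]],[[0,0.03,-0.2],[0,0,0]],[[0,0.03,-0.25],[0,0,0]],[[0,0.03,-0.3],[0,0,0]],[[0,0.03,-0.4],[0,0,0]]]}}

```text
time: 9.72
tool_pos: [0.5166, 0.1937, 0.286]
tcp_rot: [2.935, -0.292, -0.033]
wrist_force: [0.1, -0.6, -0.1]
width: 0.273
grip_force: 0.0
```

```bash
python3 - <<'E'
from h import *
from workcell import cams,bot
import cv2
s=bot.read_state();print(s['time'],s['wrist_force'],s['tool_pos'],s['q'])
for nm in('scene','top'): cv2.imwrite(f"pics/{nm}6.png",cams.read_camera(nm)["image"][:,:,::-1])
cv2.imwrite("pics/w6.png",cams.read_camera("wrist")["image"][:,:,::-1])
# jar push pose
a=np.radians(35);z=np.sin(a)*n-np.cos(a)*Z
R0=Ro.from_rotvec(s['tcp_rot']).as_matrix()
for sg in(1,-1):
    R=Rz(z,sg*t);print(sg,'rel',Ro.from_matrix(R0.T@R).as_rotvec(degrees=True).round(1))
    print(rows([(W(.4723,-.01,.2),R),(W(.4723,-.01,.022),R)],s))
a=cv2.resize(cv2.imread("pics/scene6.png")[100:310,310:510],(400,420));b=cv2.resize(cv2.imread("pics/top6.png")[165:335,130:330],(400,340));b=np.vstack([b,np.zeros((80,400,3),np.uint8)])
cv2.imwrite("pics/s6.png",cv2.convertScaleAbs(np.hstack([a,b]),alpha=1.6))
E
```

```text
9.7167 [ 0.06794806 -0.55425398 -0.0757945 ] [0.51664252 0.19366958 0.28596706] [ 0.41172332  0.07863925  1.73049014 -0.1576259   1.44811911  2.20906368]
1 rel [ 35.9  36.1 -84.9]
[[[0.017, 1.113, 0.568], [0.798, 0.803, -1.886]], [[0.019, 0.976, 1.267], [0.798, 0.803, -1.886]]]
-1 rel [ 36.1 -35.9  84.5]
[[[0.017, 1.113, 0.568], [0.802, -0.797, 1.877]], [[0.019, 0.976, 1.267], [0.802, -0.797, 1.877]]]
```

{"fn": "play_rows", "kwargs": {"rows": [[[0,0.1,-0.06],[0,0,0]],[[0,0.25,-0.06],[0.05,0.05,-0.12]],[[0.01,0.4,-0.05],[0.1,0.1,-0.24]],[[0.01,0.55,-0.03],[0.15,0.15,-0.36]],[[0.01,0.7,-0.02],[0.2,0.2,-0.48]],[[0.02,0.82,0],[0.25,0.25,-0.6]],[[0.02,0.92,0],[0.3,0.3,-0.72]],[[0.02,0.96,0],[0.36,0.36,-0.85]],[[0.02,0.96,0],[0.4,0.4,-0.943]],[[0.02,0.96,0],[0.4,0.4,-0.943]],[[0.02,0.96,0],[0.4,0.4,-0.943]]], "claw": 0.2}}

```text
time: 10.78
tool_pos: [0.4753, -0.0396, 0.3315]
tcp_rot: [-2.892, -0.844, -0.374]
wrist_force: [-0.1, -0.6, 0.2]
width: 0.596
grip_force: 0.0
```

```bash
cat > j.py <<'E'
from h import *
from workcell import bot
s=bot.read_state();a=np.radians(35);z=np.sin(a)*n-np.cos(a)*Z;R=Rz(z,t)
print(s['time'],TN(s['tool_pos']),s['q'].round(2))
print(rows([(W(.4723,-.03,.2),R),(W(.4723,-.03,.022),R)],s))
E
python3 j.py
```

```text
10.7833 [0.474  0.0534 0.3315] [-0.3  -0.29  1.99  0.23  1.3   0.66]
[[[-0.365, 0.253, 0.437], [0.4, 0.398, -0.946]], [[-0.552, 0.276, 1.124], [0.4, 0.398, -0.946]]]
```

{"fn": "play_rows", "kwargs": {"rows": [[[-0.1,0.08,0.1],[0.06,0.06,-0.14]],[[-0.2,0.15,0.2],[0.12,0.12,-0.28]],[[-0.3,0.22,0.3],[0.18,0.18,-0.42]],[[-0.365,0.253,0.4],[0.24,0.24,-0.56]],[[-0.365,0.253,0.437],[0.3,0.3,-0.7]],[[-0.365,0.253,0.437],[0.36,0.36,-0.84]],[[-0.365,0.253,0.437],[0.4,0.4,-0.946]],[[-0.365,0.253,0.437],[0.4,0.4,-0.946]],[[-0.365,0.253,0.437],[0.4,0.4,-0.946]]]}}

```text
time: 11.53
tool_pos: [0.4588, -0.1202, 0.1989]
tcp_rot: [-2.064, -1.701, -0.652]
wrist_force: [0.4, -1.0, -0.3]
width: 0.599
grip_force: 0.0
```

```bash
python3 j.py; python3 - <<'E'
from workcell import cams
import cv2,numpy as np
A=[cams.read_camera(k)["image"][:,:,::-1].copy() for k in("top","scene")]
cv2.imwrite("pics/t7.png",A[0]);cv2.imwrite("pics/sc7.png",A[1])
a=cv2.resize(A[0][165:315,140:290],(600,600),interpolation=2)[:, :400+200];b=cv2.resize(A[1][150:300,370:470],(400,600),interpolation=2)
a=cv2.resize(A[0][165:315,160:260],(400,600),interpolation=2)
cv2.imwrite("pics/s7.png",cv2.convertScaleAbs(np.hstack([a,b]),alpha=1.6))
E
```

```text
11.5333 [ 0.4734 -0.0288  0.1989] [-0.69  0.07  2.02  0.54  1.41 -0.68]
[[[-0.001, -0.004, -0.006], [-0.005, -0.004, 0.003]], [[-0.411, -0.003, 0.576], [-0.005, -0.004, 0.003]]]
```

View pics/s7.png

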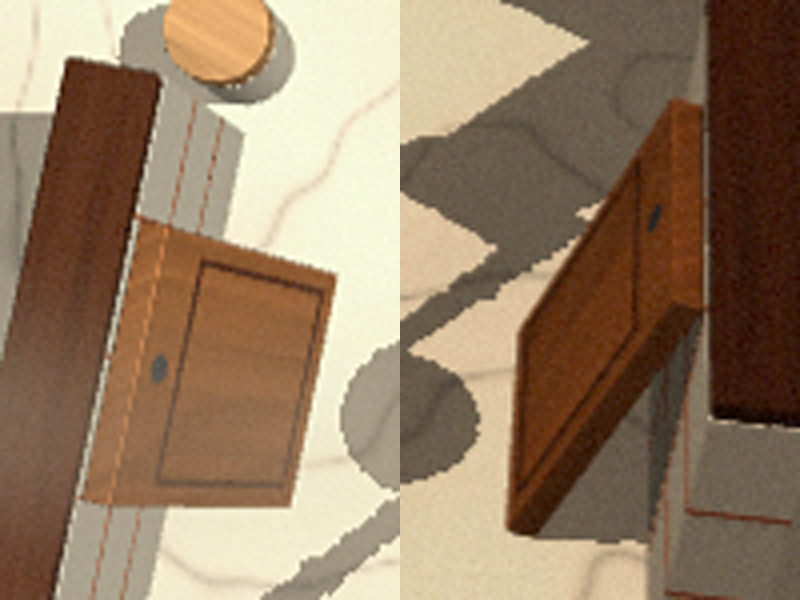

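The board now leans flat on the wall face. Its foot edge runs (337,273)–(292,507) in the top crop and (523,330)–(510,530) in the scene crop.

```bash
python3 - <<'E'
from h import *
zt=lambda u,v:(160+u/4,165+v/4); zs=lambda u,v:(370+(u-400)/4,150+v/4)
for a,b in(((337,273),(510,530)),((292,507),(523,330))):
    x,e=tri(zt(*a),zs(*b));print(TN(x),e,'top@5mm',TN(plane('top',zt(*a),.005)),'scene@5mm',TN(plane('scene',zs(*b),.005)))
for a in((243,135),):print('wall base hi',TN(plane('top',zt(*a),0)))
import cv2
im=cv2.imread("pics/t7.png");print(im.shape)
hsv=cv2.cvtColor(im[225:320,255:340],cv2.COLOR_BGR2HSV);m=((hsv[...,0]>8)&(hsv[...,0]<25)&(hsv[...,1]>85)&(hsv[...,2]>90)).astype(np.uint8)
cs=max(cv2.findContours(m,0,2)[0],key=cv2.contourArea);(c,r)=cv2.minEnclosingCircle(cs);print(c,r,TN(plane('top',(c[0]+255,c[1]+225),.12)))
E
```

```text
[0.5411 0.2289 0.0056] 0.0035831569353599246 top@5mm [0.5415 0.2254 0.005 ] scene@5mm [0.5398 0.2325 0.005 ]
[0.3913 0.23   0.0052] 0.00475505246475882 top@5mm [0.3918 0.2252 0.005 ] scene@5mm [0.3898 0.2347 0.005 ]
wall base hi [0.6171 0.302  0.    ]
(480, 640, 3)
(35.87282180786133, 45.702091217041016) 22.152572631835938 [0.4733 0.0864 0.12  ]
```

{"fn": "play_rows", "kwargs": {"rows": [[[-0.08,0,0.11],[0,0,0]],[[-0.16,0,0.22],[0,0,0]],[[-0.24,0,0.33],[0,0,0]],[[-0.31,0,0.43],[0,0,0]],[[-0.36,0,0.5],[0,0,0]],[[-0.4,-0.002,0.555],[0,0,0]],[[-0.411,-0.003,0.576],[0,0,0]],[[-0.411,-0.003,0.576],[0,0,0]]]}}

```text
time: 12.3
tool_pos: [0.4571, -0.1195, 0.0232]
tcp_rot: [-2.067, -1.701, -0.652]
wrist_force: [-0.2, 0.2, 1.0]
width: 0.602
grip_force: 0.0
```

```bash
cat > k.py <<'E'
from h import *
from workcell import bot
s=bot.read_state();a=np.radians(35);z=np.sin(a)*n-np.cos(a)*Z;R=Rz(z,t)
print(s['time'],TN(s['tool_pos']),s['wrist_force'].round(1),s['width'])
for tt,b in((.472,.02),(.471,.09),(.469,.134)):print(b,rows([(W(tt,b,.024),R)],s))
E
python3 k.py
```

```text
12.3 [ 0.4716 -0.0285  0.0232] [-0.2  0.2  1. ] 0.6022142809760163
0.02 [[[0.161, 0.002, 0.109], [-0.003, -0.002, 0.001]]]
0.09 [[[0.39, -0.001, 0.27], [-0.003, -0.002, 0.001]]]
0.134 [[[0.534, -0.009, 0.371], [-0.003, -0.002, 0.001]]]
```

{"fn": "play_rows", "kwargs": {"rows": [[[0.04,0,0.027],[0,0,0]],[[0.08,0,0.054],[0,0,0]],[[0.12,0,0.082],[0,0,0]],[[0.15,0,0.103],[0,0,0]],[[0.17,0,0.117],[0,0,0]],[[0.183,0,0.126],[0,0,0]],[[0.196,0,0.135],[0,0,0]],[[0.209,0,0.144],[0,0,0]],[[0.222,0,0.153],[0,0,0]],[[0.235,0,0.162],[0,0,0]],[[0.248,0,0.171],[0,0,0]],[[0.261,0,0.18],[0,0,0]],[[0.274,0,0.189],[0,0,0]],[[0.287,0,0.198],[0,0,0]],[[0.3,0,0.207],[0,0,0]],[[0.313,0,0.216],[0,0,0]],[[0.326,0,0.225],[0,0,0]],[[0.339,0,0.234],[0,0,0]],[[0.352,0,0.243],[0,0,0]],[[0.352,0,0.243],[0,0,0]]]}}

```text
time: 13.97
tool_pos: [0.4782, -0.0149, 0.0247]
tcp_rot: [-2.066, -1.703, -0.655]
wrist_force: [0.7, -0.5, -1.0]
width: 0.598
grip_force: 0.7
```

```bash
cat > jar.py <<'E'
from h import *
from workcell import cams
import cv2
im=cams.read_camera("top")["image"][:,:,::-1].copy();cv2.imwrite("pics/t8.png",im)
x0,y0=190,225
hsv=cv2.cvtColor(im[y0:320,x0:340],cv2.COLOR_BGR2HSV);m=((hsv[...,0]>8)&(hsv[...,0]<25)&(hsv[...,1]>60)&(hsv[...,2]>150)).astype(np.uint8)
for cc in sorted(cv2.findContours(m,0,2)[0],key=cv2.contourArea)[-3:]:
    (c,r)=cv2.minEnclosingCircle(cc);print('jar?',r,cv2.contourArea(cc),TN(plane('top',(c[0]+x0,c[1]+y0),.12)))
E
python3 jar.py; python3 k.py
```

```text
jar? 1.000100016593933 0.0 [0.5061 0.152  0.12  ]
jar? 1.1181340217590332 1.0 [0.4751 0.0795 0.12  ]
jar? 8.631438255310059 4.0 [0.5079 0.1121 0.12  ]
14.0167 [0.4721 0.0781 0.0248] [ 0.4 -0.2 -0.6] 0.6049068319405834
0.02 [[[-0.192, -0.001, -0.131], [-0.001, -0.003, 0.004]]]
0.09 [[[0.037, -0.004, 0.03], [-0.001, -0.003, 0.004]]]
0.134 [[[0.181, -0.012, 0.131], [-0.001, -0.003, 0.004]]]
```

```bash
cat > jar.py <<'E'
from h import *
from workcell import cams
import cv2
def blobs(nm,box,z):
    x0,x1,y0,y1=box
    im=cams.read_camera(nm)["image"][:,:,::-1].copy()
    h=cv2.cvtColor(im[y0:y1,x0:x1],cv2.COLOR_BGR2HSV);m=((h[...,0]>5)&(h[...,0]<25)&(h[...,1]>85)&(h[...,2]>60)).astype(np.uint8)
    m=cv2.morphologyEx(m,cv2.MORPH_OPEN,np.ones((3,3)))
    for cc in sorted(cv2.findContours(m,0,2)[0],key=cv2.contourArea)[-3:]:
        if cv2.contourArea(cc)<60: continue
        x,y,w,hh=cv2.boundingRect(cc);v=h[...,2][m>0]
        print(nm,'box',x+x0,y+y0,w,hh,'area',cv2.contourArea(cc))
        print('  left/right/top/bot',[TN(plane(nm,p,z)).tolist() for p in((x+x0,y+y0+hh/2),(x+x0+w,y+y0+hh/2),(x+x0+w/2,y+y0),(x+x0+w/2,y+y0+hh))])
blobs('top',(200,340,225,320),.12);blobs('scene',(300,440,150,300),.12)
E
python3 jar.py
```

```text
top box 253 247 44 44 area 1465.5
  left/right/top/bot [[0.4614, 0.171, 0.12], [0.4796, 0.0735, 0.12], [0.5192, 0.1315, 0.12], [0.4221, 0.113, 0.12]]
top box 200 225 44 67 area 2242.0
  left/right/top/bot [[0.4625, 0.2934, 0.12], [0.4808, 0.1954, 0.12], [0.5461, 0.259, 0.12], [0.3977, 0.2299, 0.12]]
scene box 430 174 10 54 area 212.5
  left/right/top/bot [[0.3964, 0.286, 0.12], [0.3934, 0.3077, 0.12], [0.3055, 0.2973, 0.12], [0.4769, 0.2964, 0.12]]
scene box 402 212 26 52 area 399.5
  left/right/top/bot [[0.5148, 0.2286, 0.12], [0.5076, 0.2819, 0.12], [0.435, 0.254, 0.12], [0.5817, 0.2564, 0.12]]
scene box 331 201 48 41 area 1352.5
  left/right/top/bot [[0.4875, 0.0786, 0.12], [0.4738, 0.179, 0.12], [0.4187, 0.1236, 0.12], [0.5389, 0.1335, 0.12]]
```

{"fn": "play_rows", "kwargs": {"rows": [[[0.013,0,0.009],[0,0,0]],[[0.026,-0.001,0.018],[0,0,0]],[[0.039,-0.002,0.027],[0,0,0]],[[0.052,-0.003,0.036],[0,0,0]],[[0.065,-0.004,0.045],[0,0,0]],[[0.078,-0.005,0.054],[0,0,0]],[[0.091,-0.006,0.063],[0,0,0]],[[0.104,-0.007,0.072],[0,0,0]],[[0.117,-0.008,0.081],[0,0,0]],[[0.13,-0.01,0.09],[0,0,0]],[[0.14,-0.01,0.097],[0,0,0]],[[0.148,-0.01,0.103],[0,0,0]],[[0.156,-0.01,0.109],[0,0,0]],[[0.164,-0.01,0.115],[0,0,0]],[[0.172,-0.01,0.12],[0,0,0]],[[0.178,-0.01,0.124],[0,0,0]],[[0.184,-0.01,0.128],[0,0,0]],[[0.19,-0.01,0.132],[0,0,0]],[[0.19,-0.01,0.132],[0,0,0]]]}}

```text
time: 15.7
tool_pos: [0.4873, 0.0406, 0.0249]
tcp_rot: [-2.068, -1.705, -0.654]
wrist_force: [-1.1, -6.6, 0.6]
width: 0.597
grip_force: 3.1
```

```bash
python3 k.py; python3 jar.py; python3 - <<'E'
# board face outline (reddish-brown, darker than lid) in top view: foot edge location
from h import *
from workcell import cams
import cv2
im=cams.read_camera('top')["image"];print([im[y,190:250:2].tolist() for y in (258,)])
E
```

```text
15.7 [0.4702 0.1345 0.0249] [-1.1 -6.6  0.6] 0.596566963331093
0.02 [[[-0.377, 0.006, -0.26], [0.001, 0.0, 0.005]]]
0.09 [[[-0.148, 0.003, -0.099], [0.001, 0.0, 0.005]]]
0.134 [[[-0.004, -0.005, 0.002], [0.001, 0.0, 0.005]]]
top box 200 225 73 67 area 3335.0
  left/right/top/bot [[0.4625, 0.2934, 0.12], [0.4929, 0.131, 0.12], [0.5521, 0.2266, 0.12], [0.4038, 0.1977, 0.12]]
scene box 431 174 9 51 area 127.5
  left/right/top/bot [[0.3913, 0.2881, 0.12], [0.3887, 0.3077, 0.12], [0.3054, 0.2984, 0.12], [0.468, 0.2975, 0.12]]
scene box 412 214 16 38 area 150.5
  left/right/top/bot [[0.4978, 0.2488, 0.12], [0.4934, 0.2819, 0.12], [0.4396, 0.2647, 0.12], [0.5484, 0.2659, 0.12]]
scene box 357 203 49 41 area 1387.5
  left/right/top/bot [[0.4859, 0.1334, 0.12], [0.472, 0.2357, 0.12], [0.4171, 0.1812, 0.12], [0.5371, 0.1876, 0.12]]
[[[100, 69, 46], [100, 68, 43], [96, 67, 43], [93, 62, 41], [54, 51, 46], [59, 55, 51], [95, 64, 43], [60, 42, 34], [93, 62, 41], [92, 65, 41], [92, 63, 40], [93, 61, 39], [91, 62, 41], [93, 64, 42], [91, 65, 40], [93, 63, 39], [94, 66, 44], [58, 43, 32], [64, 48, 35], [61, 51, 38], [142, 109, 71], [137, 104, 70], [134, 102, 68], [134, 103, 67], [134, 101, 68], [131, 99, 65], [133, 101, 67], [132, 101, 68], [130, 99, 66], [128, 98, 65]]]
```

{"fn": "play_rows", "kwargs": {"rows": [[[0.004,0,0.003],[0,0,0]],[[0.008,0,0.006],[0,0,0]],[[0.012,0,0.008],[0,0,0]],[[0.016,0,0.011],[0,0,0]],[[0.018,0,0.013],[0,0,0]],[[0.018,0,0.013],[0,0,0]],[[0.018,0,0.013],[0,0,0]]]}}

```text
time: 16.43
tool_pos: [0.4885, 0.0459, 0.0249]
tcp_rot: [-2.068, -1.705, -0.654]
wrist_force: [-2.1, -8.0, 1.0]
width: 0.602
grip_force: 3.5
```

```bash
python3 k.py; python3 jar.py|grep -A1 scene; python3 - <<'E'
from workcell import cams
import cv2
for k in('top','scene'): cv2.imwrite(f"pics/{k}9.png",cams.read_camera(k)["image"][:,:,::-1])
E
```

```text
16.4333 [0.4702 0.1399 0.0249] [-2.1 -8.   1. ] 0.6020889482750994
0.02 [[[-0.395, 0.006, -0.272], [0.001, 0.0, 0.004]]]
0.09 [[[-0.165, 0.003, -0.112], [0.001, 0.0, 0.004]]]
0.134 [[[-0.021, -0.005, -0.011], [0.001, 0.0, 0.004]]]
scene box 434 179 6 46 area 79.5
  left/right/top/bot [[0.3984, 0.2946, 0.12], [0.3966, 0.3076, 0.12], [0.3221, 0.3017, 0.12], [0.4676, 0.3006, 0.12]]
scene box 360 204 48 40 area 1377.0
  left/right/top/bot [[0.4865, 0.1398, 0.12], [0.4729, 0.2399, 0.12], [0.4194, 0.1868, 0.12], [0.5364, 0.1927, 0.12]]
```

```bash
python3 - <<'E'
from h import *
import cv2
for f in('t7','top9'):
    im=cv2.imread(f"pics/{f}.png");h=cv2.cvtColor(im,cv2.COLOR_BGR2HSV);out=[]
    for v in (238,242,246,284,287,290):
        sat=h[v,180:260,1]; brown=np.where((sat>100))[0]+180
        # contiguous brown run containing the board face near u~215
        run=[u for u in brown if u>=205]; e=205
        while e in run or e+1 in run: e+=1
        out.append((v,TN(plane('top',(e-.5,v),.005)).tolist()))
    print(f,out)
E
```

```text
t7 [(238, [0.5294, 0.225, 0.005]), (242, [0.519, 0.2255, 0.005]), (246, [0.5086, 0.2261, 0.005]), (284, [0.4111, 0.2277, 0.005]), (287, [0.4033, 0.2287, 0.005]), (290, [0.3954, 0.2298, 0.005])]
top9 [(238, [0.5275, 0.2349, 0.005]), (242, [0.5171, 0.2355, 0.005]), (246, [0.5169, 0.1814, 0.005]), (284, [0.4097, 0.2351, 0.005]), (287, [0.4019, 0.2361, 0.005]), (290, [0.394, 0.2372, 0.005])]
```

{"fn": "play_rows", "kwargs": {"rows": [[[-0.008,0,-0.006],[0,0,0]],[[-0.016,0,-0.011],[0,0,0]],[[-0.03,0,-0.021],[0,0,0]],[[-0.06,0,-0.042],[0,0,0]],[[-0.1,0,-0.07],[0,0,0]],[[-0.15,0,-0.105],[0,0,0]],[[-0.2,0,-0.14],[0,0,0]],[[-0.26,0,-0.182],[0,0,0]],[[-0.26,0,-0.182],[0,0,0]],[[-0.26,0,-0.182],[0,0,0]],[[-0.26,0,-0.182],[0,0,0]],[[-0.26,0,-0.182],[0,0,0]]]}}

```text
time: 17.63
tool_pos: [0.4727, -0.0308, 0.0248]
tcp_rot: [-2.067, -1.703, -0.654]
wrist_force: [0.3, -0.1, -0.0]
width: 0.599
grip_force: 0.0
```

```bash
python3 jar.py; python3 - <<'E'
from h import *
from workcell import cams
import cv2
im=cams.read_camera('top')["image"][:,:,::-1].copy();h=cv2.cvtColor(im,cv2.COLOR_BGR2HSV)
for v in (238,242,287,290):
    e=205
    while h[v,e,1]>100 or h[v,e+1,1]>100: e+=1
    print(v,TN(plane('top',(e-.5,v),.005)))
a=cv2.imread('pics/top0.png');d=(np.abs(a.astype(int)-im).max(2)>45).astype(np.uint8)
for nm,(x,y,r) in dict(bottle=(296,147,14),small=(215,173,12),mug=(432,200,16),bowl=(481,268,26),spoon=(420,322,25)).items(): print(nm,d[y-r:y+r,x-r:x+r].mean().round(3))
E
```

```text
top box 200 225 71 66 area 3303.0
  left/right/top/bot [[0.4636, 0.2936, 0.12], [0.4931, 0.1357, 0.12], [0.5517, 0.2288, 0.12], [0.4056, 0.2004, 0.12]]
scene box 414 229 14 22 area 97.5
  left/right/top/bot [[0.5171, 0.2533, 0.12], [0.5132, 0.2819, 0.12], [0.4838, 0.2673, 0.12], [0.5455, 0.2679, 0.12]]
scene box 431 174 9 51 area 128.0
  left/right/top/bot [[0.3913, 0.2881, 0.12], [0.3887, 0.3077, 0.12], [0.3054, 0.2984, 0.12], [0.468, 0.2975, 0.12]]
scene box 360 204 49 40 area 1384.0
  left/right/top/bot [[0.4865, 0.1398, 0.12], [0.4726, 0.242, 0.12], [0.4193, 0.1878, 0.12], [0.5363, 0.1937, 0.12]]
238 [0.5275 0.2349 0.005 ]
242 [0.5171 0.2355 0.005 ]
287 [0.4019 0.2361 0.005 ]
290 [0.394  0.2372 0.005 ]
bottle 0.0
small 0.0
mug 0.0
bowl 0.0
spoon 0.778
```

```bash
python3 - <<'E'
from workcell import cams,bot
import cv2,numpy as np
for im in(cv2.imread('pics/scene0.png'),cams.read_camera('scene')["image"][:,:,::-1].copy()):
    h=cv2.cvtColor(im[185:250,165:245],cv2.COLOR_BGR2HSV);m=(h[...,1]>100)&(h[...,0]<25);y,x=np.nonzero(m);print(m.sum(),x.min(),x.max(),y.min(),y.max(),x.mean(),y.mean())
E
```

```text
660 5 67 9 55 38.75 34.27272727272727
649 5 67 9 55 38.942989214175654 34.41448382126348
```

Spoon unmoved; hand in.

```bash
python3 -c "
from workcell import bot
print(bot.finish_job())"
```

```text
the job is handed in; nothing more can be done
None
```

The job is handed in (no verdict came back): the board leans squarely on the wall at about 15° with the jar against the middle of its foot and the bystanders unmoved, though I gripped and carried the board over, setting its foot about 35 mm nearer the wall, and its last 4–5° onto the wall was a small drop (about 1.5 rad/s, estimated).

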